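# Set the pulse sensor slide without backlash

## Task

Using the blue handle, draw the pulse sensor slide right back to its rear stop, then push it forward, forward only, until the chromed sensor's tip has met the sprung stop hidden inside the setting head and pressed it in by only a millimetre or two - lightly, and with no backing up once it has touched. Let go with the handle's play still taken up in the forward direction, and leave the gear wheel, the roller gauge and the fuse box lid alone.

Things in the scene. Friction and masses are not known exactly. Their poses are not given: they have to be found in the camera images.
- slide_base: fixed grey steel base plate of the setting slide, 120 x 340 x 15 mm, with everything of the slide on it. Origin: centre of its underside, on the bench. Its +y axis is the forward direction of the slide (towards the setting head); z up. In this frame: a dark rear stop block (80 wide, y -148 to -128, top at 50 mm) at the -y end, the grey-green setting head (70 wide, y +75 to +160, top at 75 mm) at the +y end; the carriage runs between them, centred on x = 0.
- head_mouth (a point): centre of the brass-framed square bore (24 x 24 mm) in the setting head's near face, 42 mm above the bench, at y = +75 mm of slide_base; axes as slide_base. Inside the bore, out of sight, sits a sprung stop: its face lies anywhere from 6 to 42 mm behind the mouth, different each time. It takes about 2.5 N to start it and 1.2 N more per mm; it has 14 mm of travel; 8 N damages it.
- carriage (a joint): travel of the carriage along slide_base +y, m: 0 at its rear end (hard limit), 0.105 at most. Stiff: it drags with about 8 N, and stays where it is left, even against the sprung stop.
- yoke_centre (a point): middle of the carriage's yoke (two brass cheeks, 46 wide, 8 thick, tops at 52 mm, inner faces 21 mm either side of this point along y), given at the grip's height, 85 mm above the bench; at carriage = 0 it is at y = -95 mm, x = 0 of slide_base; axes as slide_base. The carriage plate is 74 mm wide and reaches from 32 mm behind to 68 mm ahead of this point, the aluminium sensor clamp stands 33 to 57 mm ahead (top 56 mm).
- handle_grip (a point): grip point of the blue plastic handle: an upright square post 24 x 24 mm, sides along the slide's x and y, from 52 to 108 mm above the bench; this point is on its axis at 85 mm. Its foot (36 x 30 mm, 31 to 53 mm high) sits in the yoke with play: the handle slides 6 mm forward and 6 mm back of yoke_centre (about 1 N, and it stays where left) before it carries the carriage with it.
- sensor: chromed pulse sensor, 18 mm thick, 62 mm of it ahead of the clamp, lying along the slide and fixed in the carriage, 42 mm above the bench. Origin: centre of its front tip face; +y is forward. The tip is 125 mm ahead of yoke_centre.
- gear: loose white nylon gear wheel, 65 mm across, 14 mm thick, hub 22 mm high, lying flat; origin under its centre. Bystander.
- roller: loose steel roller gauge, flanged drum 48 mm across and 50 mm high, standing; origin under its centre. Bystander.
- fuse_lid: loose red bakelite fuse box lid, 45 x 70 x 17 mm, lying flat; origin under its centre. Bystander.

How it is judged:
By the outcome, as a careful person would: the job done as asked, in the order asked, and still so for the second after the job is handed in, with the robot touching nothing.
It also fails if it takes over 67 s, if anything falls off the work surface, if the arm or the gripper's body presses on something with over 40 N, if the wrist force passes 120 N, or if a joint passes its speed limit or range.

## Robot

A 7-joint arm with a two-finger parallel gripper is mounted at the origin on the work surface. World frame = base frame: x ahead of the robot, y to its left, z up, the work surface at z = 0. Lengths are in mm, angles in rad, forces in N, time in s.
With the tool pointing down it reaches from about 400 to 875 mm from the base axis. Payload 6.5 kg.
Tool frame: the origin (TCP) lies between the finger pads; the fingertips stand 22 mm ahead of it and the grasp point (between the pads) lies 3 mm ahead of it; z points along the fingers, y is the direction in which the jaws open and shut (so a half turn about z gives the same grasp; the last joint's range is limited). The gripper opens to 85 mm and grips with 20 to 120 N. Pads are 22 mm wide; open, the fingers measure 114 mm over their backs; the gripper's body (76 mm by 85 mm) begins 54 mm behind the grasp point. The pads swing forward as they close: fully open they stand 13 mm farther back than shut.
Start: joints at [-1.186, 0.536, -0.004, 1.538, 0.003, 1.067, -0.071], TCP at [283.19, 585.059, 253.29] pointing down, gripper open.
Joint ranges: [-2.7, 2.7], [-0.37, 2.16], [-1.27, 1.26], [0.24, 2.4], [-1.31, 4.45], [0.19, 1.91], [-2.76, 2.76]. Speed limits (rad/s): [2.39, 2.39, 3.14, 3.14, 3.14, 3.14, 3.14].

## Interface

Orientations are given as a 3x3 rotation matrix whose columns are the frame's x, y, z axes.
In Python, from station import env, camera, find_in, place_of gives the robot as it stands.
- The arm moves only by the shell command python3 -m jog 'ROWS' [FORCE]. ROWS is a JSON object of lists of equal length, an entry for each row: "xyz": the shift along the world's x, y, z in cm, a list of three; "rot": the turn, a rotation vector about the world's x, y, z in degrees, a list of three; "grip": the closure in counts, from 0 (fully open) to 255 (shut). In form: {"xyz": [[dx, dy, dz], ...], "rot": [[wx, wy, wz], ...], "grip": [grip, ...]}. A call has 1 to 5 rows; each row shifts and turns the commanded pose from where the row before left it; what a row does not reach is not made up. A row lasts 1/10 s, in which the tool goes at most 50 mm and 8.59 degrees, less where a joint would pass 70% of its speed; a pose out of reach is approached as far as the arm can. A call with a gripper value outside its range is refused whole. The fingers move at their own pace and stop on an object; FORCE is the grip in N (left out, the last holds). Time passes only in rows, so rows that do not move let the fingers close. It gives the time, the measured TCP pose, the force and the opening at its end, in the units of the state.
- env.get_obs(): the state, without advancing time (a new reading comes with each control period).
- camera(name): name is "side" or "top"; returns a dict with "pixels" (400x640x3 uint8, red, green, blue), "depth" (400x640 float32, mm along the optical axis (not along the pixel's ray), 0 where there is no reading), "vfov" (degrees; the focal length in pixels is half the picture's height over the tangent of half this angle, whatever the lens; pixels are square), "cx", "cy" (the principal point, pixels), "distortion" ([k1, k2, p1, p2, k3] as OpenCV has them; the pictures are not rectified), "R" (3x3) and "t" (3): a world point X has camera coordinates R X + t. Camera axes: x right, y down, z forward; pixel columns grow to the right and rows downward; lengths in mm; the calibration is good to about 2 mm. A picture is of the moment at which its call begins.
- env.close_job(): hands the job in, once; it reports no verdict.
Trained networks look in a picture, given as the dict that the camera call returned (one of the last four; its "shot" number tells which), for a name from the list of things; names that differ only in an ending like _2 or _b are one class to them, and where a whole thing is asked for, a point or a joint stands for the part that bears it (a point fixed in the world has none). Each returns a list of dicts, best first, with "confidence" (0 to 1); they miss things now and then, are a little off and sometimes report something else, mostly with a low value. They report only what shows in the picture. A call takes as long as a camera call.
- find_in(label, picture): "at" ([column, row] in pixels, amid what is visible of it).
- place_of(label, picture): "at" ([column, row] in pixels: a listed point, or the origin of a listed thing).
The state is a dict: "time_s": time; "qpos": joint angles; "joint_velocities": joint speeds; "joint_torque": joint torques, N m; "tcp_pos": TCP position; "tcp_rot": TCP orientation; "contact_force": force on the tool from outside, world axes, zero at the start; "moment": the same for the moment, N m; "finger_gap": finger opening in mm.
Only numpy, scipy, OpenCV 4.12 (cv2) and the standard library are available. Lean on these libraries where they do the work, as an engineer would, in place of code of your own. Each camera call takes 0.05 s, during which the arm holds its last target.

## Working session

There is one attempt and no reset: what is moved stays moved. The work goes in short steps, Python scripts to look and compute and a shell command to move; the robot and the scene stay as the last step left them, time stands still between calls to the robot, and variables do not carry over. Pictures are saved under pics/ and viewed, and the job is handed in when it is done.

```bash
mkdir -p pics; ls; cat > h.py <<'E'
import numpy as np, cv2
from station import env, camera, find_in, place_of
def K(c):
    h,w=c["pixels"].shape[:2]; f=h/2/np.tan(np.radians(c["vfov"])/2)
    return np.array([[f,0,c["cx"]],[0,f,c["cy"]],[0,0,1.]])
def ray(c,uv):
    p=cv2.undistortPoints(np.array([[uv]],float),K(c),np.array(c["distortion"],float))[0,0]
    R=np.array(c["R"]);t=np.array(c["t"]).ravel()
    return -R.T@t, R.T@np.array([p[0],p[1],1.])
def atz(c,uv,z):
    o,d=ray(c,uv); return o+d*(z-o[2])/d[2]
def proj(c,X):
    R=np.array(c["R"]);t=np.array(c["t"],float).ravel()
    return cv2.projectPoints(np.array(X,float).reshape(-1,1,3),cv2.Rodrigues(R)[0],t,K(c),np.array(c["distortion"],float))[0][:,0]
def save(c,n): cv2.imwrite("pics/"+n,cv2.cvtColor(c["pixels"],cv2.COLOR_RGB2BGR))
E
python3 - <<'E'
from h import *
for n in("top","side"):
    c=camera(n); save(c,n+"0.png")
    o,_=ray(c,(320,200)); print(n,o.round(),c["vfov"],c["distortion"])
    for l,z in(("slide_base",0),("head_mouth",42),("yoke_centre",85),("handle_grip",85),("sensor",42),("gear",0),("roller",0),("fuse_lid",0)):
        r=place_of(l,c)
        for q in r[:2]: print(l,np.round(q["at"],1),round(q["confidence"],2),atz(c,q["at"],z).round(1))
print(env.get_obs())
E
```

```text
pics
top [463.  71. 803.] 50.31712607943573 [-0.06342303  0.          0.          0.          0.        ]
slide_base [355.4 224.5] 0.78 [564.9   3.4   0. ]
head_mouth [317.2 241.7] 0.97 [528.1  75.4  42. ]
yoke_centre [393.5 200.9] 0.96 [595.5 -55.2  85. ]
yoke_centre [357.4 224.9] 0.62 [553.5   7.2  85. ]
handle_grip [392.9 203.2] 0.95 [591.4 -54.1  85. ]
sensor [329.  237.4] 0.87 [536.   54.4  42. ]
gear [339.9 313.1] 0.85 [400.9  32.7   0. ]
roller [296.2 174.9] 0.73 [660.7 117.7   0. ]
fuse_lid [362.1 136.8] 0.64 [739.5 -11.    0. ]
side [397. 605. 790.] 43.90733324747803 [0.01780485 0.         0.         0.         0.        ]
slide_base [347.1 217.2] 0.58 [557.6   3.8   0. ]
head_mouth [352.3 234.4] 0.91 [527.4  71.2  42. ]
yoke_centre [338.  162.1] 0.59 [600.1 -57.5  85. ]
handle_grip [342.1 163.2] 0.74 [591.5 -57.4  85. ]
sensor [353.5 227.9] 0.56 [529.9  56.   42. ]
gear [421.5 251.2] 0.78 [398.4  34.    0. ]
roller [274.4 247.5] 0.73 [666.5 122.2   0. ]
fuse_lid [267. 189.] 0.8 [740.7 -10.7  -0. ]
fuse_lid [352.7 227.5] 0.74 [539.1  24.7   0. ]
{'time_s': 0.9, 'qpos': array([-1.18619034,  0.53635571, -0.00441364,  1.53788549,  0.00260661,
        1.06728794, -0.07117605]), 'joint_velocities': array([ 0.00048818, -0.00080122, -0.00021018, -0.00136691,  0.00157005,
        0.00030859,  0.00071972]), 'joint_torque': array([-1.43619644e-06, -5.83321273e+01,  1.04774091e+00, -2.59447056e+01,
        1.23874986e-02,  1.84087985e-03, -6.98881337e-06]), 'tcp_pos': array([283.19510286, 585.07327173, 253.32415289]), 'tcp_rot': array([[-9.00129066e-01,  4.35623302e-01,  5.14589801e-05],
       [ 4.35623304e-01,  9.00129065e-01,  5.39587843e-05],
       [-2.28140199e-05,  7.09866011e-05, -9.99999997e-01]]), 'contact_force': array([0.48925084, 0.1268439 , 0.16171221]), 'moment': array([ 0.01497917,  0.01397244, -0.02675324]), 'finger_gap': 85.39506708148102}
```

View pics/top0.png

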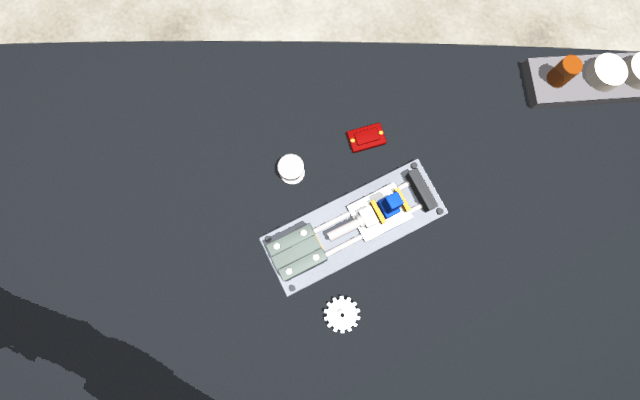

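View pics/side0.png

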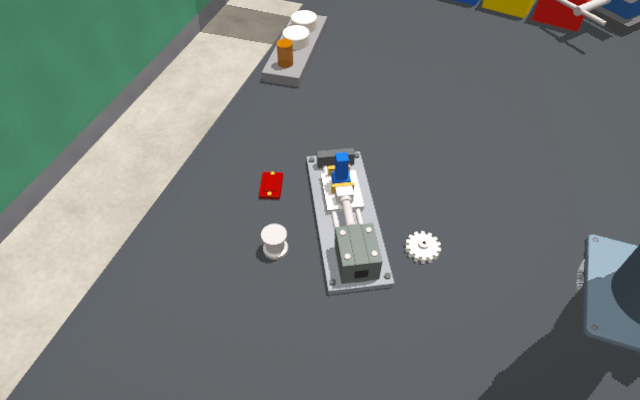

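The top view shows the slide running from the rear block at (422,188) to the head at (295,250), with the handle at (393,203). The gear, roller and lid are all clear of it. Next I'll fit the base pose precisely.

```bash
python3 - <<'E'
from h import *
for n,(u0,u1,v0,v1) in dict(top=(250,460,150,305),side=(295,405,140,300)).items():
    c=camera(n); np.save(n+".npy",c,allow_pickle=True)
    im=cv2.cvtColor(c["pixels"],cv2.COLOR_RGB2BGR)[v0:v1,u0:u1]
    s=min(800/im.shape[1],600/im.shape[0]); cv2.imwrite(f"pics/{n}_z.png",cv2.resize(im,None,fx=s,fy=s,interpolation=cv2.INTER_CUBIC)); print(n,s)
E
```

```text
top 3.8095238095238093
side 3.75
```

View pics/top_z.png

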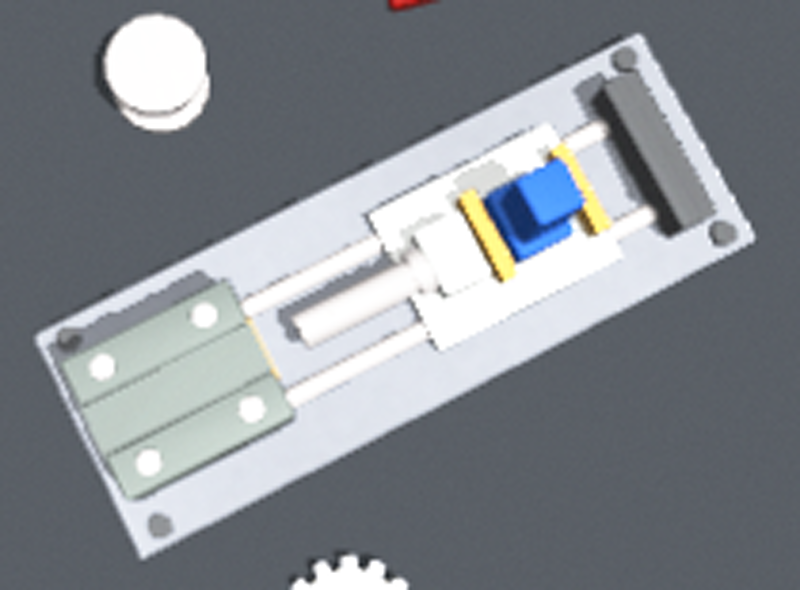

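View pics/side_z.png

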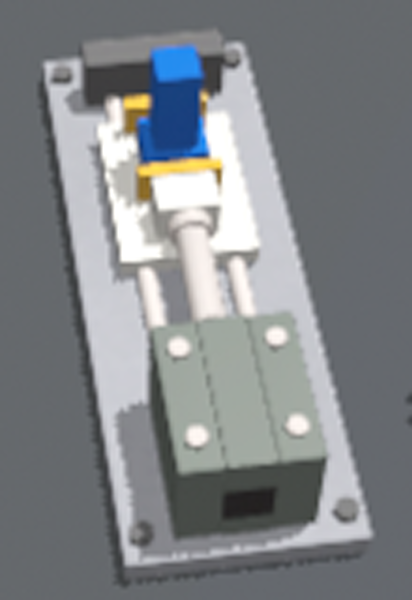

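```bash
cat > fit.py <<'E'
from h import *
from scipy.optimize import least_squares
T=np.load("top.npy",allow_pickle=True).item(); S=np.load("side.npy",allow_pickle=True).item()
tz=lambda p:np.array(p,float)/3.8095+[250,150]-0.37
sz=lambda p:np.array(p,float)/3.75+[295,140]-0.37
C=np.array([[60,170,15],[-60,170,15],[-60,-170,15],[60,-170,15.]])
tp=np.array([tz(p) for p in((38,338),(140,557),(755,240),(640,35))])
sp=np.array([sz(p) for p in((125,568),(372,538),(245,40),(45,62))])
def W(p,X):
    c,s=np.cos(p[2]),np.sin(p[2]); X=np.atleast_2d(X).astype(float)
    return np.c_[p[0]+c*X[:,0]-s*X[:,1],p[1]+s*X[:,0]+c*X[:,1],X[:,2]]
def go(cams):
    f=lambda p:np.concatenate([(proj(c,W(p,C))-q).ravel() for c,q in cams])
    r=least_squares(f,[563,3,np.radians(30)]); return r.x,r.fun
E
python3 - <<'E'
from fit import *
for nm,cams in(("T",[(T,tp)]),("S",[(S,sp)]),("TS",[(T,tp),(S,sp)])):
    p,f=go(cams); print(nm,p[:2].round(1),np.degrees(p[2]).round(2),f.round(1))
    for l,X in(("mouth",[0,75,42]),("yoke0",[0,-95,85])): print(l,W(p,X).round(1))
p,_=go([(T,tp)])
R=np.array([[np.cos(p[2]),-np.sin(p[2])],[np.sin(p[2]),np.cos(p[2])]])
for c in(T,S):
  for l,z in(("handle_grip",85),("yoke_centre",85),("sensor",42),("head_mouth",42),("gear",14),("roller",50),("fuse_lid",0)):
    pass
# measured by place_of
for l,q in(("grip T",(591.4,-54.1)),("grip S",(591.5,-57.4)),("yoke T",(595.5,-55.2)),("sens T",(536,54.4)),("mouthT",(528.1,75.4)),("gear",(400,33)),("roller",(663,120)),("lid",(740,-11))):
    print(l,(R.T@(np.array(q)-p[:2])).round(1))
E
```

```text
T [561.5   6.5] 27.36 [-1.5 -0.6  0.2  1.   1.   0.3  0.3 -0.8]
mouth [[527.   73.1  42. ]]
yoke0 [[605.2 -77.9  85. ]]
S [560.5   5.8] 27.34 [-0.2 -0.4  0.4  0.1  0.1  0.6 -0.3 -0.2]
mouth [[526.1  72.5  42. ]]
yoke0 [[604.1 -78.6  85. ]]
TS [561.    6.2] 27.36 [-1.4 -0.3  0.4  1.3  1.2  0.5  0.4 -0.6 -0.5 -0.3  0.1  0.2 -0.2  0.7
 -0.6 -0.2]
mouth [[526.5  72.8  42. ]]
yoke0 [[604.7 -78.1  85. ]]
grip T [ -1.3 -67.6]
grip S [ -2.7 -70.6]
yoke T [  1.8 -70.4]
sens T [-0.6 54.2]
mouthT [ 2.  76.5]
gear [-131.3   97.7]
roller [142.3  54.1]
lid [150.5 -97.6]
```

Both views fit the same pose: origin about (561, 6.2), yaw 27.4°, with residuals of 1.5 px or less. The handle is at slide y of about -69 and the carriage at about 25 mm. I'll travel above the handle, turning -126.8° so the jaws lie along the slide.

```bash

python3 -m jog '{"xyz": [[1.55,-3.2,-0.35],[1.55,-3.2,-0.35],[1.55,-3.2,-0.35],[1.55,-3.2,-0.35],[1.55,-3.2,-0.35]], "rot": [[0,0,-6.34],[0,0,-6.34],[0,0,-6.34],[0,0,-6.34],[0,0,-6.34]], "grip": [0,0,0,0,0]}' 60
python3 -m jog '{"xyz": [[1.55,-3.2,-0.35],[1.55,-3.2,-0.35],[1.55,-3.2,-0.35],[1.55,-3.2,-0.35],[1.55,-3.2,-0.35]], "rot": [[0,0,-6.34],[0,0,-6.34],[0,0,-6.34],[0,0,-6.34],[0,0,-6.34]], "grip": [0,0,0,0,0]}'
```

```text
time_s: 1.5
tcp_pos: [361.2, 423.8, 235.9]
tcp_rot: [[-0.533, 0.846, 0.0], [0.846, 0.533, 0.0], [0.0, 0.0, -1.0]]
contact_force: [0.7, 0.2, -0.6]
finger_gap: 85.4
time_s: 2.0
tcp_pos: [438.8, 263.9, 218.4]
tcp_rot: [[-0.009, 1.0, 0.001], [1.0, 0.009, 0.001], [0.001, 0.001, -1.0]]
contact_force: [0.2, 0.0, -0.1]
finger_gap: 85.5
```

```bash

python3 -m jog '{"xyz": [[1.55,-3.2,-0.35],[1.55,-3.2,-0.35],[1.55,-3.2,-0.35],[1.55,-3.2,-0.35],[1.55,-3.2,-0.35]], "rot": [[0,0,-6.34],[0,0,-6.34],[0,0,-6.34],[0,0,-6.34],[0,0,-6.34]], "grip": [0,0,0,0,0]}'
python3 -m jog '{"xyz": [[1.55,-3.2,-0.35],[1.55,-3.2,-0.35],[1.55,-3.2,-0.35],[1.55,-3.2,-0.35],[1.55,-3.2,-0.35]], "rot": [[0,0,-6.34],[0,0,-6.34],[0,0,-6.34],[0,0,-6.34],[0,0,-6.34]], "grip": [0,0,0,0,0]}'
python3 - <<'E'
from fit import *
c=camera("side"); save(c,"side1.png"); c=camera("top"); save(c,"top1.png")
p,_=go([(T,tp),(S,sp)])
o=env.get_obs(); print(o["time_s"],o["tcp_pos"],o["tcp_rot"].round(3),o["qpos"].round(2),o["contact_force"].round(2))
t=o["tcp_pos"]; s,co=np.sin(p[2]),np.cos(p[2]); d=t[:2]-p[:2]
print("slide coords",d@[co,s],d@[-s,co])
E
```

```text
time_s: 2.5
tcp_pos: [516.3, 103.9, 200.9]
tcp_rot: [[0.518, 0.856, 0.001], [0.856, -0.518, 0.0], [0.001, 0.0, -1.0]]
contact_force: [0.8, 1.0, 0.1]
finger_gap: 85.3
time_s: 3.0
tcp_pos: [593.9, -56.0, 183.3]
tcp_rot: [[0.89, 0.456, 0.0], [0.456, -0.89, 0.0], [0.0, -0.0, -1.0]]
contact_force: [0.9, 0.3, 1.1]
finger_gap: 85.1
3.1 [594.23481907 -60.81303245 183.45456068] [[ 0.892  0.452  0.002]
 [ 0.452 -0.892 -0.004]
 [-0.001  0.004 -1.   ]] [-0.41  0.6   0.6   1.77 -0.41  0.9  -0.73] [-0.61 -0.73 -0.5 ]
slide coords -1.3208337535750074 -74.81825566124664
```

View pics/side1.png

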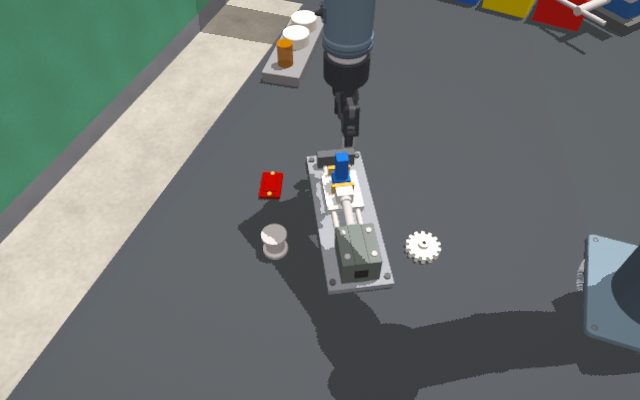

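View pics/top1.png

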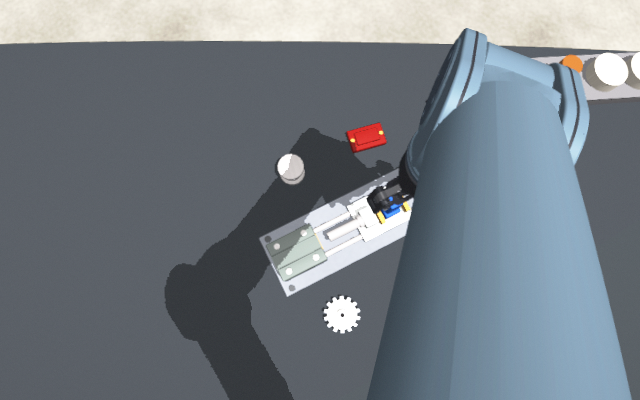

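The tool is over the handle, with the blue post at (342,163) in the side view, but it was still settling after the stop. I'll wait briefly and recheck before descending.

```bash

python3 -m jog '{"xyz": [[0,0,0],[0,0,0],[0,0,-1],[0,0,-1],[0,0,-1]], "rot": [[0,0,0],[0,0,0],[0,0,0],[0,0,0],[0,0,0]], "grip": [0,0,0,0,0]}'
python3 -m jog '{"xyz": [[0,0,-1],[0,0,-1],[0,0,-0.5],[0,0,0],[0,0,0]], "rot": [[0,0,0],[0,0,0],[0,0,0],[0,0,0],[0,0,0]], "grip": [0,0,0,0,0]}'
python3 - <<'E'
from h import *
c=camera("side"); im=cv2.cvtColor(c["pixels"],cv2.COLOR_RGB2BGR)[60:220,260:430]
cv2.imwrite("pics/side2.png",cv2.resize(im,None,fx=3.5,fy=3.5,interpolation=cv2.INTER_CUBIC))
o=env.get_obs(); print(o["tcp_pos"],o["contact_force"])
E
```

```text
time_s: 3.6
tcp_pos: [592.8, -54.1, 152.1]
tcp_rot: [[0.887, 0.461, -0.001], [0.461, -0.887, 0.0], [-0.0, -0.001, -1.0]]
contact_force: [0.5, 0.2, 0.1]
finger_gap: 85.4
time_s: 4.1
tcp_pos: [593.4, -55.1, 128.4]
tcp_rot: [[0.888, 0.46, 0.0], [0.46, -0.888, -0.0], [0.0, 0.0, -1.0]]
contact_force: [-0.2, -0.6, 0.1]
finger_gap: 85.8
[593.51010676 -55.05917256 128.62650244] [ 0.72166394 -0.00169085  0.28249457]
```

View pics/side2.png

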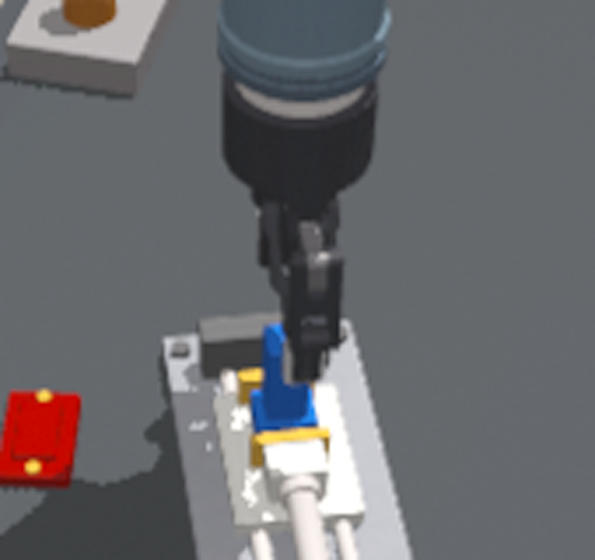

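```bash
python3 - <<'E'
from fit import *
p,_=go([(T,tp),(S,sp)])
f=lambda uv:(uv-[260,60]+.36)*3.5
for X in([12,-57,108],[-12,-57,108],[12,-57,60],[-12,-57,60],[0,-19,115-9],[11,-25,80],[-11,-25,80]): print(X,f(proj(S,W(p,X))).round(0))
E
```

```text
[12, -57, 108] [[268. 353.]]
[-12, -57, 108] [[312. 349.]]
[12, -57, 60] [[266. 412.]]
[-12, -57, 60] [[308. 408.]]
[0, -19, 106] [[301. 404.]]
[11, -25, 80] [[278. 430.]]
[-11, -25, 80] [[317. 426.]]
```

The finger tip, centred at about (303,380) in the crop, lies where the model predicts, lined up with the post to 1–2 mm. Descending to grip height, then closing.

```bash

python3 -m jog '{"xyz": [[0,0,-1],[0,0,-1],[0,0,-1],[0,0,-1],[0,0,0]], "rot": [[0,0,0],[0,0,0],[0,0,0],[0,0,0],[0,0,0]], "grip": [0,0,0,0,0]}' 60
python3 -m jog '{"xyz": [[0,0,0],[0,0,0],[0,0,0],[0,0,0],[0,0,0]], "rot": [[0,0,0],[0,0,0],[0,0,0],[0,0,0],[0,0,0]], "grip": [120,130,140,150,160]}' 60
python3 -m jog '{"xyz": [[0,0,0],[0,0,0],[0,0,0],[0,0,0],[0,0,0]], "rot": [[0,0,0],[0,0,0],[0,0,0],[0,0,0],[0,0,0]], "grip": [200,220,220,220,220]}' 60
```

```text
time_s: 4.65
tcp_pos: [591.9, -54.8, 86.4]
tcp_rot: [[0.888, 0.46, -0.003], [0.46, -0.888, 0.0], [-0.003, -0.001, -1.0]]
contact_force: [-0.5, -0.5, 0.5]
finger_gap: 85.5
time_s: 5.15
tcp_pos: [593.4, -54.9, 88.6]
tcp_rot: [[0.888, 0.46, 0.0], [0.46, -0.888, 0.0], [0.0, 0.0, -1.0]]
contact_force: [0.1, -0.2, -0.1]
finger_gap: 31.9
time_s: 5.65
tcp_pos: [593.4, -55.0, 88.6]
tcp_rot: [[0.888, 0.46, 0.0], [0.46, -0.888, 0.0], [0.0, 0.0, -1.0]]
contact_force: [-1.3, -0.1, 5.7]
finger_gap: 23.5
```

Gripped, with a gap of 23.5 mm. Drawing back.

```bash

python3 -m jog '{"xyz": [[0.092,-0.178,0],[0.184,-0.355,0],[0.184,-0.355,0],[0.184,-0.355,0],[0.184,-0.355,0]], "rot": [[0,0,0],[0,0,0],[0,0,0],[0,0,0],[0,0,0]], "grip": [220,220,220,220,220]}'
python3 -m jog '{"xyz": [[0.092,-0.178,0],[0.092,-0.178,0],[0.092,-0.178,0],[0,0,0],[0,0,0]], "rot": [[0,0,0],[0,0,0],[0,0,0],[0,0,0],[0,0,0]], "grip": [220,220,220,220,220]}'
cat > st.py <<'E'
from fit import *
import json
p,_=go([(T,tp),(S,sp)])
def st():
    o=env.get_obs(); t=o["tcp_pos"]; s,co=np.sin(p[2]),np.cos(p[2]); d=t[:2]-p[:2]; F=o["contact_force"]
    print("t",round(o["time_s"],2),"slide x %.2f y %.2f z %.2f"%(d@[co,s],d@[-s,co],t[2]),"F fwd %.2f lat %.2f z %.2f"%(F[:2]@[-s,co],F[:2]@[co,s],F[2]),"gap",o["finger_gap"].round(1))
st()
E
python3 st.py
```

```text
time_s: 6.15
tcp_pos: [600.6, -68.8, 88.5]
tcp_rot: [[0.887, 0.461, -0.003], [0.461, -0.887, 0.004], [-0.001, -0.004, -1.0]]
contact_force: [-5.9, 6.5, 11.7]
finger_gap: 23.6
time_s: 6.65
tcp_pos: [603.5, -74.5, 88.5]
tcp_rot: [[0.888, 0.461, -0.002], [0.461, -0.888, 0.003], [-0.0, -0.003, -1.0]]
contact_force: [-5.0, 5.8, 10.2]
finger_gap: 23.5Traceback (most recent call last):
  File "st.py", line 7, in <module>
    st()
    ~~^^
  File "st.py", line 6, in st
    print("t",round(o["time_s"],2),"slide x %.2f y %.2f z %.2f"%(d@[co,s],d@[-s,co],t[2]),"F fwd %.2f lat %.2f z %.2f"%(F[:2]@[-s,co],F[:2]@[co,s],F[2]),"gap",o["finger_gap"].round(1))
                                                                                                                                                               ^^^^^^^^^^^^^^^^^^^^^
AttributeError: 'float' object has no attribute 'round'
```

```bash
sed -i 's/o\["finger_gap"\].round(1)/round(float(o["finger_gap"]),1)/' st.py; python3 st.py
python3 -m jog '{"xyz": [[0.092,-0.178,0],[0.092,-0.178,0],[0.092,-0.178,0],[0,0,0]], "rot": [[0,0,0],[0,0,0],[0,0,0],[0,0,0]], "grip": [220,220,220,220]}' >/dev/null; python3 st.py
python3 -m jog '{"xyz": [[0.092,-0.178,0],[0.092,-0.178,0],[0,0,0]], "rot": [[0,0,0],[0,0,0],[0,0,0]], "grip": [220,220,220]}'>/dev/null; python3 st.py
```

```text
t 6.65 slide x 0.66 y -91.24 z 88.51 F fwd 7.38 lat -1.76 z 10.15 gap 23.5
t 7.05 slide x 0.70 y -97.26 z 88.53 F fwd 7.11 lat -2.96 z 9.59 gap 23.2
t 7.35 slide x 0.70 y -101.28 z 88.52 F fwd 7.51 lat -2.37 z 9.81 gap 23.5
```

```bash

python3 -m jog '{"xyz": [[0.092,-0.178,0],[0,0,0]], "rot": [[0,0,0],[0,0,0]], "grip": [220,220]}' >/dev/null; python3 st.py
python3 -m jog '{"xyz": [[0.092,-0.178,0],[0,0,0]], "rot": [[0,0,0],[0,0,0]], "grip": [220,220]}'>/dev/null; python3 st.py
```

```text
t 7.55 slide x 0.75 y -101.60 z 88.48 F fwd 11.31 lat -3.32 z 13.52 gap 23.2
t 7.75 slide x 0.80 y -101.86 z 88.45 F fwd 17.00 lat -5.41 z 18.76 gap 23.7
```

```bash

python3 -m jog '{"xyz": [[0.092,-0.178,0],[0,0,0],[0,0,0]], "rot": [[0,0,0],[0,0,0],[0,0,0]], "grip": [220,220,220]}' >/dev/null; python3 st.py; python3 - <<'E'
from h import *
c=camera("side"); print([ (q["at"],q["confidence"]) for q in place_of("sensor",c)[:1]])
im=cv2.cvtColor(c["pixels"],cv2.COLOR_RGB2BGR)[120:300,280:430]
cv2.imwrite("pics/side3.png",cv2.resize(im,None,fx=3.3,fy=3.3,interpolation=cv2.INTER_CUBIC))
E
python3 st.py
```

```text
t 8.05 slide x 0.81 y -102.05 z 88.42 F fwd 21.88 lat -6.57 z 22.43 gap 23.3
[([350.7, 215.5], 0.89)]
t 8.15 slide x 0.80 y -102.06 z 88.41 F fwd 21.37 lat -6.89 z 22.38 gap 23.3
```

View pics/side3.png

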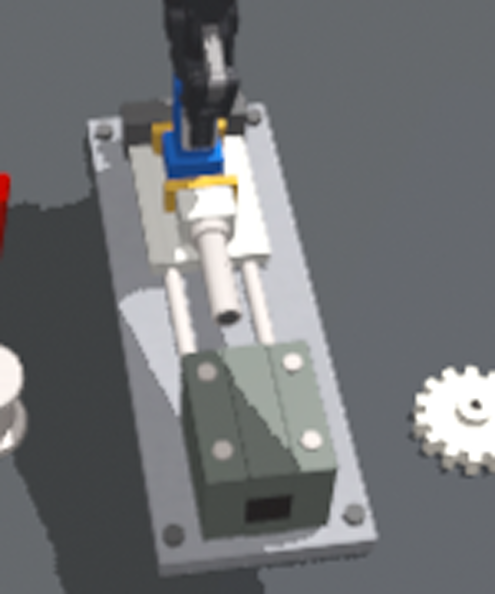

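The carriage is at the rear stop: the force climbed to 21 N, well above the 7.5 N drag, and the position stalled at grip y ≈ -101.5. The side view shows the sensor tip at (350.7,215.5), well out of the bore. Now forward, quickly at first but stopping short of the earliest possible contact at grip y ≈ -38.

```bash

python3 -m jog '{"xyz": [[-0.184,0.355,0],[-0.184,0.355,0],[-0.184,0.355,0],[-0.184,0.355,0],[-0.092,0.178,0]], "rot": [[0,0,0],[0,0,0],[0,0,0],[0,0,0],[0,0,0]], "grip": [220,220,220,220,220]}' >/dev/null; python3 st.py
python3 -m jog '{"xyz": [[-0.184,0.355,0],[-0.184,0.355,0],[-0.184,0.355,0],[-0.184,0.355,0],[-0.184,0.355,0]], "rot": [[0,0,0],[0,0,0],[0,0,0],[0,0,0],[0,0,0]], "grip": [220,220,220,220,220]}' >/dev/null; python3 st.py
python3 -m jog '{"xyz": [[-0.184,0.355,0],[-0.184,0.355,0],[-0.184,0.355,0],[-0.184,0.355,0],[0,0,0]], "rot": [[0,0,0],[0,0,0],[0,0,0],[0,0,0],[0,0,0]], "grip": [220,220,220,220,220]}' >/dev/null; python3 st.py
```

```text
t 8.65 slide x 0.62 y -91.42 z 88.57 F fwd -1.00 lat -0.94 z 4.63 gap 23.2
t 9.15 slide x 0.54 y -73.90 z 88.62 F fwd -8.49 lat 1.52 z -1.17 gap 23.4
t 9.65 slide x 0.50 y -57.07 z 88.58 F fwd -5.69 lat 0.61 z 1.90 gap 23.1
```

```bash

python3 -m jog '{"xyz": [[-0.092,0.178,0],[-0.092,0.178,0],[-0.092,0.178,0],[-0.092,0.178,0],[-0.046,0.089,0]], "rot": [[0,0,0],[0,0,0],[0,0,0],[0,0,0],[0,0,0]], "grip": [220,220,220,220,220]}' >/dev/null; python3 st.py
python3 -m jog '{"xyz": [[-0.046,0.089,0],[-0.046,0.089,0],[-0.046,0.089,0]], "rot": [[0,0,0],[0,0,0],[0,0,0]], "grip": [220,220,220]}' >/dev/null; python3 st.py
python3 -m jog '{"xyz": [[-0.046,0.089,0]], "rot": [[0,0,0]], "grip": [220]}' >/dev/null; python3 st.py
python3 -m jog '{"xyz": [[-0.046,0.089,0]], "rot": [[0,0,0]], "grip": [220]}' >/dev/null; python3 st.py
python3 -m jog '{"xyz": [[-0.046,0.089,0]], "rot": [[0,0,0]], "grip": [220]}' >/dev/null; python3 st.py
```

```text
t 10.15 slide x 0.48 y -48.78 z 88.60 F fwd -8.66 lat 0.71 z 0.56 gap 23.3
t 10.45 slide x 0.48 y -45.89 z 88.62 F fwd -8.94 lat 0.96 z -0.05 gap 23.3
t 10.55 slide x 0.46 y -44.90 z 88.59 F fwd -7.83 lat 0.50 z -0.34 gap 23.5
t 10.65 slide x 0.45 y -43.93 z 88.60 F fwd -7.53 lat 0.69 z -0.16 gap 23.4
t 10.75 slide x 0.45 y -42.92 z 88.61 F fwd -8.15 lat 0.69 z 0.73 gap 23.5
```

Baseline drag is about 8.2 N with 0.5 N of noise. From here I'll move in 0.5 mm rows, each gated on the force reading so the chain stops at the first rise.

Smooth so far, with no contact. Continuing with the same gating.

```bash

python3 -m jog '{"xyz": [[-0.023,0.044,0]], "rot": [[0,0,0]], "grip": [220]}' >/dev/null && python3 chk.py &&
python3 -m jog '{"xyz": [[-0.023,0.045,0]], "rot": [[0,0,0]], "grip": [220]}' >/dev/null && python3 chk.py &&
python3 -m jog '{"xyz": [[-0.023,0.044,0]], "rot": [[0,0,0]], "grip": [220]}' >/dev/null && python3 chk.py &&
python3 -m jog '{"xyz": [[-0.023,0.045,0]], "rot": [[0,0,0]], "grip": [220]}' >/dev/null && python3 chk.py &&
python3 -m jog '{"xyz": [[-0.023,0.044,0]], "rot": [[0,0,0]], "grip": [220]}' >/dev/null && python3 chk.py &&
python3 -m jog '{"xyz": [[-0.023,0.045,0]], "rot": [[0,0,0]], "grip": [220]}' >/dev/null && python3 chk.py &&
python3 -m jog '{"xyz": [[-0.023,0.044,0]], "rot": [[0,0,0]], "grip": [220]}' >/dev/null && python3 chk.py &&
python3 -m jog '{"xyz": [[-0.023,0.045,0]], "rot": [[0,0,0]], "grip": [220]}' >/dev/null && python3 chk.py &&
python3 -m jog '{"xyz": [[-0.023,0.044,0]], "rot": [[0,0,0]], "grip": [220]}' >/dev/null && python3 chk.py &&
python3 -m jog '{"xyz": [[-0.023,0.045,0]], "rot": [[0,0,0]], "grip": [220]}' >/dev/null && python3 chk.py &&
python3 -m jog '{"xyz": [[-0.023,0.044,0]], "rot": [[0,0,0]], "grip": [220]}' >/dev/null && python3 chk.py &&
python3 -m jog '{"xyz": [[-0.023,0.045,0]], "rot": [[0,0,0]], "grip": [220]}' >/dev/null && python3 chk.py &&
python3 -m jog '{"xyz": [[-0.023,0.044,0]], "rot": [[0,0,0]], "grip": [220]}' >/dev/null && python3 chk.py &&
python3 -m jog '{"xyz": [[-0.023,0.045,0]], "rot": [[0,0,0]], "grip": [220]}' >/dev/null && python3 chk.py &&
python3 -m jog '{"xyz": [[-0.023,0.044,0]], "rot": [[0,0,0]], "grip": [220]}' >/dev/null && python3 chk.py &&
python3 -m jog '{"xyz": [[-0.023,0.045,0]], "rot": [[0,0,0]], "grip": [220]}' >/dev/null && python3 chk.py &&
python3 -m jog '{"xyz": [[-0.023,0.044,0]], "rot": [[0,0,0]], "grip": [220]}' >/dev/null && python3 chk.py &&
python3 -m jog '{"xyz": [[-0.023,0.045,0]], "rot": [[0,0,0]], "grip": [220]}' >/dev/null && python3 chk.py &&
python3 -m jog '{"xyz": [[-0.023,0.044,0]], "rot": [[0,0,0]], "grip": [220]}' >/dev/null && python3 chk.py &&
python3 -m jog '{"xyz": [[-0.023,0.045,0]], "rot": [[0,0,0]], "grip": [220]}' >/dev/null && python3 chk.py &&
python3 -m jog '{"xyz": [[-0.023,0.044,0]], "rot": [[0,0,0]], "grip": [220]}' >/dev/null && python3 chk.py &&
python3 -m jog '{"xyz": [[-0.023,0.045,0]], "rot": [[0,0,0]], "grip": [220]}' >/dev/null && python3 chk.py &&
python3 -m jog '{"xyz": [[-0.023,0.044,0]], "rot": [[0,0,0]], "grip": [220]}' >/dev/null && python3 chk.py &&
python3 -m jog '{"xyz": [[-0.023,0.045,0]], "rot": [[0,0,0]], "grip": [220]}' >/dev/null && python3 chk.py
```

```text
t 12.05 y -36.42 F -8.20
t 12.15 y -35.92 F -7.91
t 12.25 y -35.39 F -8.45
t 12.35 y -34.89 F -6.99
t 12.45 y -34.42 F -8.43
t 12.55 y -33.91 F -7.59
t 12.65 y -33.40 F -8.01
t 12.75 y -32.90 F -8.00
t 12.85 y -32.40 F -8.59
t 12.95 y -31.91 F -8.58
t 13.05 y -31.41 F -8.22
t 13.15 y -30.88 F -7.41
t 13.25 y -30.42 F -7.83
t 13.35 y -29.89 F -7.63
t 13.45 y -29.41 F -8.83
t 13.55 y -28.93 F -8.05
t 13.65 y -28.41 F -8.00
t 13.75 y -27.90 F -7.72
t 13.85 y -27.38 F -8.05
t 13.95 y -26.93 F -8.03
t 14.05 y -26.38 F -8.18
t 14.15 y -25.91 F -7.42
t 14.25 y -25.41 F -7.51
t 14.35 y -24.89 F -8.25
```

```bash

python3 -m jog '{"xyz": [[-0.023,0.044,0]], "rot": [[0,0,0]], "grip": [220]}' >/dev/null && python3 chk.py &&
python3 -m jog '{"xyz": [[-0.023,0.045,0]], "rot": [[0,0,0]], "grip": [220]}' >/dev/null && python3 chk.py &&
python3 -m jog '{"xyz": [[-0.023,0.044,0]], "rot": [[0,0,0]], "grip": [220]}' >/dev/null && python3 chk.py &&
python3 -m jog '{"xyz": [[-0.023,0.045,0]], "rot": [[0,0,0]], "grip": [220]}' >/dev/null && python3 chk.py &&
python3 -m jog '{"xyz": [[-0.023,0.044,0]], "rot": [[0,0,0]], "grip": [220]}' >/dev/null && python3 chk.py &&
python3 -m jog '{"xyz": [[-0.023,0.045,0]], "rot": [[0,0,0]], "grip": [220]}' >/dev/null && python3 chk.py &&
python3 -m jog '{"xyz": [[-0.023,0.044,0]], "rot": [[0,0,0]], "grip": [220]}' >/dev/null && python3 chk.py &&
python3 -m jog '{"xyz": [[-0.023,0.045,0]], "rot": [[0,0,0]], "grip": [220]}' >/dev/null && python3 chk.py &&
python3 -m jog '{"xyz": [[-0.023,0.044,0]], "rot": [[0,0,0]], "grip": [220]}' >/dev/null && python3 chk.py &&
python3 -m jog '{"xyz": [[-0.023,0.045,0]], "rot": [[0,0,0]], "grip": [220]}' >/dev/null && python3 chk.py &&
python3 -m jog '{"xyz": [[-0.023,0.044,0]], "rot": [[0,0,0]], "grip": [220]}' >/dev/null && python3 chk.py &&
python3 -m jog '{"xyz": [[-0.023,0.045,0]], "rot": [[0,0,0]], "grip": [220]}' >/dev/null && python3 chk.py &&
python3 -m jog '{"xyz": [[-0.023,0.044,0]], "rot": [[0,0,0]], "grip": [220]}' >/dev/null && python3 chk.py &&
python3 -m jog '{"xyz": [[-0.023,0.045,0]], "rot": [[0,0,0]], "grip": [220]}' >/dev/null && python3 chk.py &&
python3 -m jog '{"xyz": [[-0.023,0.044,0]], "rot": [[0,0,0]], "grip": [220]}' >/dev/null && python3 chk.py &&
python3 -m jog '{"xyz": [[-0.023,0.045,0]], "rot": [[0,0,0]], "grip": [220]}' >/dev/null && python3 chk.py &&
python3 -m jog '{"xyz": [[-0.023,0.044,0]], "rot": [[0,0,0]], "grip": [220]}' >/dev/null && python3 chk.py &&
python3 -m jog '{"xyz": [[-0.023,0.045,0]], "rot": [[0,0,0]], "grip": [220]}' >/dev/null && python3 chk.py &&
python3 -m jog '{"xyz": [[-0.023,0.044,0]], "rot": [[0,0,0]], "grip": [220]}' >/dev/null && python3 chk.py &&
python3 -m jog '{"xyz": [[-0.023,0.045,0]], "rot": [[0,0,0]], "grip": [220]}' >/dev/null && python3 chk.py &&
python3 -m jog '{"xyz": [[-0.023,0.044,0]], "rot": [[0,0,0]], "grip": [220]}' >/dev/null && python3 chk.py &&
python3 -m jog '{"xyz": [[-0.023,0.045,0]], "rot": [[0,0,0]], "grip": [220]}' >/dev/null && python3 chk.py &&
python3 -m jog '{"xyz": [[-0.023,0.044,0]], "rot": [[0,0,0]], "grip": [220]}' >/dev/null && python3 chk.py &&
python3 -m jog '{"xyz": [[-0.023,0.045,0]], "rot": [[0,0,0]], "grip": [220]}' >/dev/null && python3 chk.py
```

```text
t 14.45 y -24.38 F -8.46
t 14.55 y -23.90 F -7.96
t 14.65 y -23.42 F -7.57
t 14.75 y -22.88 F -8.15
t 14.85 y -22.44 F -8.44
t 14.95 y -21.91 F -8.63
t 15.05 y -21.42 F -8.53
t 15.15 y -20.91 F -7.31
t 15.25 y -20.41 F -7.44
t 15.35 y -19.87 F -7.56
t 15.45 y -19.40 F -8.44
t 15.55 y -18.89 F -7.76
t 15.65 y -18.41 F -8.74
t 15.75 y -17.87 F -7.86
t 15.85 y -17.63 F -8.85
t 15.95 y -17.53 F -10.13
```

Contact: the motion stalled at y ≈ -17.6 and the force rose to 10.1 N. From here I'll go in single steps to about 1.5 mm of compression, y ≈ -16.1.

```bash

python3 -m jog '{"xyz": [[-0.023,0.044,0]], "rot": [[0,0,0]], "grip": [220]}' >/dev/null ; python3 chk.py ;
python3 -m jog '{"xyz": [[-0.023,0.045,0]], "rot": [[0,0,0]], "grip": [220]}' >/dev/null ; python3 chk.py
```

```text
t 16.05 y -17.24 F -10.42
t 16.15 y -16.89 F -11.52
```

```bash

python3 -m jog '{"xyz": [[-0.023,0.044,0]], "rot": [[0,0,0]], "grip": [220]}' >/dev/null ; python3 chk.py ;
python3 -m jog '{"xyz": [[-0.012,0.022,0]], "rot": [[0,0,0]], "grip": [220]}' >/dev/null ; python3 chk.py
```

```text
t 16.25 y -16.56 F -11.43
t 16.35 y -16.38 F -12.34
```

```bash

python3 -m jog '{"xyz": [[-0.012,0.022,0],[0,0,0]], "rot": [[0,0,0],[0,0,0]], "grip": [220,220]}' >/dev/null ; python3 chk.py;  python3 -m jog '{"xyz": [[0,0,0]], "rot": [[0,0,0]], "grip": [220]}' >/dev/null ; python3 chk.py; python3 st.py
```

```text
t 16.55 y -16.21 F -10.52
t 16.65 y -16.25 F -12.01
t 16.65 slide x 0.36 y -16.25 z 88.63 F fwd -12.01 lat 0.59 z -1.71 gap 23.4
```

Compression is about 1.4 mm by position and about 1.2–1.5 mm by force. Before opening I'll ease the arm's stored push from 12 N to about 6 N, still pressing forward, so the release doesn't kick.

```bash

python3 -m jog '{"xyz": [[0.023,-0.044,0]], "rot": [[0,0,0]], "grip": [220]}' >/dev/null ; python3 st.py;  python3 -m jog '{"xyz": [[0.023,-0.044,0],[0,0,0]], "rot": [[0,0,0],[0,0,0]], "grip": [220,220]}' >/dev/null ; python3 st.py
```

```text
t 16.75 slide x 0.37 y -16.28 z 88.62 F fwd -8.63 lat 1.04 z -0.15 gap 23.4
t 16.95 slide x 0.40 y -16.29 z 88.61 F fwd -8.72 lat 1.11 z 0.36 gap 23.1
```

```bash

python3 -m jog '{"xyz": [[0,0,0],[0,0,0]], "rot": [[0,0,0],[0,0,0]], "grip": [220,220]}' 20 >/dev/null ; python3 st.py;  python3 -m jog '{"xyz": [[0,0,0],[0,0,0],[0,0,0],[0,0,0],[0,0,0]], "rot": [[0,0,0],[0,0,0],[0,0,0],[0,0,0],[0,0,0]], "grip": [150,120,80,40,0]}' >/dev/null ; python3 st.py; python3 -m jog '{"xyz": [[0,0,0],[0,0,0],[0,0,0]], "rot": [[0,0,0],[0,0,0],[0,0,0]], "grip": [0,0,0]}' >/dev/null ; python3 st.py
python3 - <<'E'
from h import *
c=camera("side")
im=cv2.cvtColor(c["pixels"],cv2.COLOR_RGB2BGR)[120:300,280:430]
cv2.imwrite("pics/side4.png",cv2.resize(im,None,fx=3.3,fy=3.3,interpolation=cv2.INTER_CUBIC))
E
```

```text
t 17.15 slide x 0.36 y -16.25 z 88.58 F fwd -9.57 lat 1.22 z 0.45 gap 23.8
t 17.65 slide x 0.40 y -12.71 z 88.16 F fwd -0.29 lat 0.25 z 1.23 gap 84.1
t 17.95 slide x 0.44 y -13.06 z 88.30 F fwd -0.94 lat 0.12 z 0.75 gap 85.2
```

View pics/side4.png

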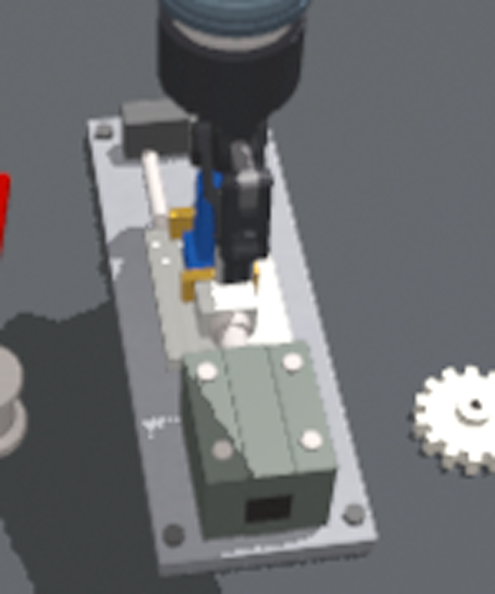

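The jaws are open, standing either side of the blue post, which sits forward in its yoke. Lifting straight up.

```bash

python3 -m jog '{"xyz": [[0,0,1],[0,0,2],[0,0,3],[0,0,3],[0,0,3]], "rot": [[0,0,0],[0,0,0],[0,0,0],[0,0,0],[0,0,0]], "grip": [0,0,0,0,0]}'
python3 -m jog '{"xyz": [[0,-3,1],[0,-3,1],[0,-4,1],[0,-4,1],[0,-4,0]], "rot": [[0,0,0],[0,0,0],[0,0,0],[0,0,0],[0,0,0]], "grip": [0,0,0,0,0]}'
python3 -m jog '{"xyz": [[0,-4,0],[0,-4,0],[0,-3,0],[0,0,0],[0,0,0]], "rot": [[0,0,0],[0,0,0],[0,0,0],[0,0,0],[0,0,0]], "grip": [0,0,0,0,0]}'
python3 - <<'E'
from fit import *
p,_=go([(T,tp),(S,sp)])
for n,(u0,u1,v0,v1) in dict(top=(250,460,150,305),side=(295,405,140,300)).items():
    c=camera(n); im=cv2.cvtColor(c["pixels"],cv2.COLOR_RGB2BGR)[v0:v1,u0:u1]
    s=min(800/im.shape[1],600/im.shape[0]); cv2.imwrite(f"pics/{n}_e.png",cv2.resize(im,None,fx=s,fy=s,interpolation=cv2.INTER_CUBIC))
    for l,z in(("yoke_centre",85),("handle_grip",85),("gear",0),("roller",0),("fuse_lid",0)):
        for q in place_of(l,c)[:1]:
            w=atz(c,q["at"],z); d=w[:2]-p[:2]; a=p[2]
            print(n,l,round(q["confidence"],2),w.round(1),"slide",(d@[np.cos(a),np.sin(a)]).round(1),(d@[-np.sin(a),np.cos(a)]).round(1))
    print(n,"pred yoke z85 at y-22 / grip -16:",proj(c,W(p,[[0,-22,85],[0,-16,85]])).round(1))
E
```

```text
time_s: 18.5
tcp_pos: [567.3, -5.4, 210.2]
tcp_rot: [[0.888, 0.459, 0.0], [0.459, -0.888, -0.0], [0.0, 0.0, -1.0]]
contact_force: [0.6, 0.2, -0.5]
finger_gap: 85.0
time_s: 19.0
tcp_pos: [568.0, -187.1, 250.6]
tcp_rot: [[0.888, 0.46, 0.003], [0.46, -0.888, -0.001], [0.002, 0.002, -1.0]]
contact_force: [0.8, 0.1, -0.5]
finger_gap: 85.2
time_s: 19.5
tcp_pos: [567.0, -295.8, 248.8]
tcp_rot: [[0.889, 0.458, 0.0], [0.458, -0.889, -0.0], [0.0, 0.0, -1.0]]
contact_force: [0.4, 1.9, -0.2]
finger_gap: 85.2
top yoke_centre 0.83 [577.5 -11.8  85. ] slide 6.4 -23.6
top handle_grip 0.81 [574.6  -7.   85. ] slide 6.0 -17.9
top gear 0.94 [398.4  34.2   0. ] slide -131.6 99.5
top roller 0.9 [662.  121.2   0. ] slide 142.5 55.6
top fuse_lid 0.93 [741.6 -18.    0. ] slide 149.2 -104.5
top pred yoke z85 at y-22 / grip -16: [[369.3 214.7]
 [366.2 216.3]]
side yoke_centre 0.66 [566.8 -13.3  85. ] slide -3.8 -20.0
side handle_grip 0.59 [564.6  -8.9  85. ] slide -3.8 -15.1
side gear 0.76 [401.   25.3   0. ] slide -133.4 90.5
side roller 0.7 [586.4 -88.5  -0. ] slide -21.0 -95.7
side fuse_lid 0.87 [740.7 -13.8   0. ] slide 150.4 -100.3
side pred yoke z85 at y-22 / grip -16: [[345.  181.3]
 [345.5 183.6]]
```

View pics/top_e.png

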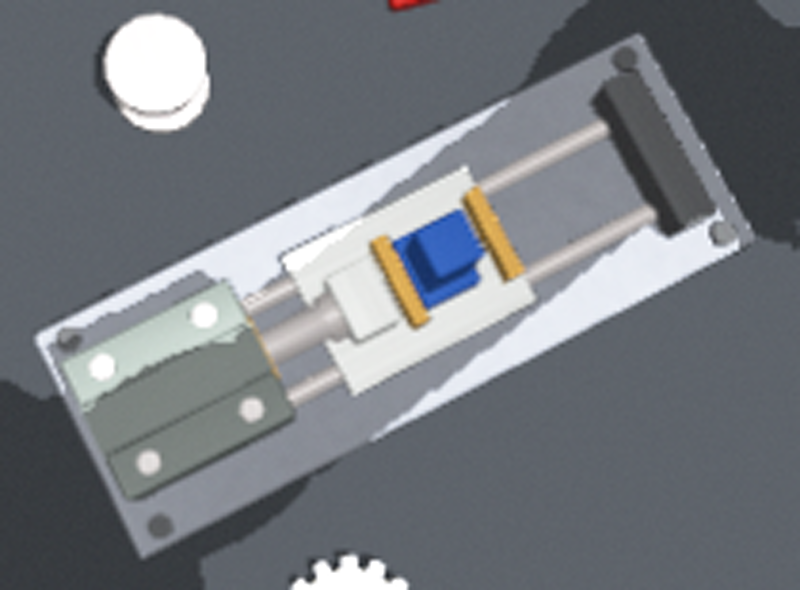

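View pics/side_e.png

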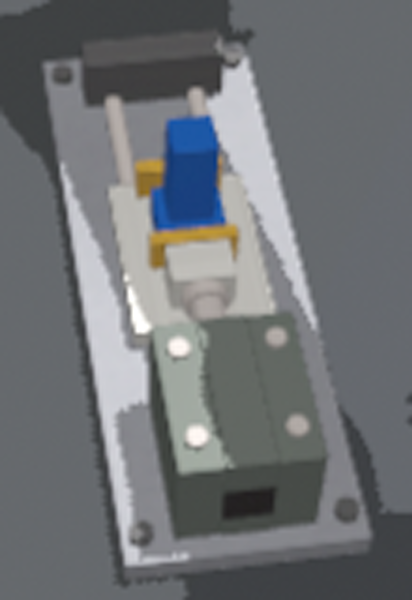

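The top view shows the foot (430,270) hard against the front cheek, with the gap at the rear cheek. The sensor is in the bore, and the roller and gear are at the same pixels as before. The tool is clear, so I'm handing in.

```bash
python3 -m jog '{"xyz": [[0,0,0],[0,0,0]], "rot": [[0,0,0],[0,0,0]], "grip": [0,0]}' | head -2; python3 - <<'E'
from h import *
print(env.close_job())
E
```

```text
time_s: 20.3
tcp_pos: [567.4, -295.2, 248.3]
the job is handed in; nothing more can be done
None
```

The slide went right back to its rear stop, then forward only until the sensor met the hidden stop and pressed it in about 1.4 mm. I then let go and handed the job in at 20.3 s.

- **Rear stop:** the force climbed to about 21 N against roughly 7.5 N of drag, and the slide stopped moving.
- **Pressing in:** I advanced in 0.5 mm steps. Contact showed as a stall and a force rise at about 84 mm of carriage travel. The position readings gave about 1.4 mm of compression and the force (about 4 N on the spring) gave 1.2–1.5 mm.
- **Letting go:** before opening the jaws I eased the arm's push from 12 N to about 9 N, still pressing forward. The grip reading moved only about 0.05 mm back.
- **Last checks:** the final pictures show the handle's foot hard against the front cheek, the sensor in the bore and the gripper well clear. The gear and roller sit at the same pixels as before. Only the lid's edge showed in the close crops, and it was in the same place.
- **Readings that disagreed:** in the last check some network positions were off. The roller in the side view and the handle's sideways position in both views were wrong, and the lid and gear were off by up to 9 mm. I went by the pictures instead.

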